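# Open a returned jar to show its inner seal

### The job

Check the seal of the returned jar: stand the still-closed jar in the square nest on the bench, fully down so that it cannot turn, then unscrew its tight cap (anticlockwise seen from above) and stop turning as soon as the threads let go. Lift the cap straight up and finish holding it level in the gripper, about 2 cm clear above the jar's mouth, with the jar still sitting down in the nest. Leave the tape roll, the carton and the barcode scanner alone, and do not tip the jar over.

Things in the scene. Friction and masses are not known exactly. Their poses are not given: they have to be found in the camera images.
- jar_center (a point): Centre of the square body (54 x 54 x 70 mm) of the white jar with yellow label, loose, 0.3 to 0.5 kg: 35 mm above its underside, on its axis; x, y square to the faces, z up. A red mark on the shoulder points along +x. Above the body the shoulder slopes in to a round neck 41 mm across. Closed, jar and cap are 106 mm high and the jar can be carried by its cap.
- jar_mouth (a point): Centre of the jar's mouth, 65 mm above jar_center, hidden under the cap while closed. In it a springy silver seal disc pushes the closed cap up with about 24 N, which makes the cap tight. Axes as jar_center.
- cap_center (a point): Centre of the blue round screw cap (58 mm across, 22 mm high, 35 g): on its axis, half-way up, 60 mm above jar_center when closed; its lower edge is then 14 mm above the body's top corners. z up; a white stripe on top points along its +x. Tight, that x is within 0.12 rad of the jar's x.
- cap_top (a point): Centre of the cap's top. Turned anticlockwise (yaw growing) on the jar the cap turns stiffly (up to about 0.4 Nm), climbs 1 mm and lets go when its x is about 0.75 rad ahead of the jar's x; it then pops up 1 mm and lifts straight off. Free from about 0.8 to 1.4 rad; near 1.5 rad it hits the next thread. A grip of 30 N or more turns it without slipping.
- nest_in (a point): Centre of the inner floor of a square socket fixed to the bench (dark base plate 120 x 120 x 8 mm, green walls), 8 mm above the bench; x, y square to the walls. Inside 58 x 58 mm: 2 mm to spare each side of the jar, which fits in any quarter turn and can still turn about 0.07 rad either way. The jar fully down has its centre 35 mm above this point.
- nest_top (a point): Centre of the nest's opening at the top of its bright flared lips, 40 mm above its inner floor (48 mm above the bench); the lips are about 76 mm apart there and narrow to 58 mm at 28 mm above the floor.
- tape_center (a point): Roll of brown tape lying flat, 100 mm across, 48 mm high; this point is its centre. Leave it alone.
- carton_center (a point): Small closed cardboard carton, 160 x 110 x 70 mm; this point is its centre. Leave it alone.
- scanner_center (a point): Black and grey barcode scanner lying down, about 150 x 62 x 34 mm, long along x; this point is near its middle, 15 mm up. Leave it alone.
There are look-alikes about, which are no part of the job. Leave any blue look-alike of the part that bears nest_in alone. There is more than one size of the part that bears cap_center; the job needs the smaller.

How it is judged:
By the outcome, as a careful person would: the job done as asked, in the order asked, and still so for the second after the job is handed in, while the arm keeps its last pose, push and grip.
It also fails if it takes over 48 s, if anything falls off the work surface, if the arm or the gripper's body presses on something with over 40 N, if the wrist force passes 120 N, or if a joint passes its speed limit or range.

### The arm

A 7-joint arm with a two-finger parallel gripper is mounted at the origin on the work surface. World frame = base frame: x ahead of the robot, y to its left, z up, the work surface at z = 0. Lengths are in m, angles in rad, forces in N, time in s.
With the tool pointing down it reaches from about 0.425 to 0.875 m from the base axis. Payload 4.7 kg.
Tool frame: the origin (TCP) lies at the very end of the fingers, on their centre line; the grasp point (between the pads) lies 19 mm behind it; z points along the fingers, y is the line along which they close (so a half turn about z gives the same grasp; the last joint's range is limited). The gripper opens to 85 mm and grips with 20 to 120 N. Pads are 22 mm wide; open, the fingers measure 114 mm over their backs; the gripper's body (76 mm by 85 mm) begins 54 mm behind the grasp point. The pads swing forward as they close: fully open they stand 13 mm farther back than shut.
Start: joints at [-1.141, 0.321, -0.07, 1.45, 0.023, 1.371, -0.057], TCP at [0.263, 0.595, 0.231] pointing down, gripper open.
Joint ranges: [-2.86, 2.86], [-0.3, 2.09], [-1.38, 1.24], [0.06, 2.45], [-1.56, 4.7], [0.09, 2.05], [-2.69, 2.69]. Speed limits (rad/s): [2.57, 2.57, 3.14, 3.14, 3.14, 3.14, 3.14].

### API

Orientations are given as a rotation vector (axis times angle).
In Python, from station import manip gives the robot as it stands. The module is installed in compiled form; this text tells all that it offers.
- The arm moves only by the shell command python3 -m jog 'ROWS' [FORCE]. ROWS is JSON, one flat list of numbers, 7 for each row, row after row: the shift along the world's x, y, z in cm, then the turn, a rotation vector about the world's x, y, z in units of 8 degrees (1.0 is 8 degrees), then the opening, from 0 (shut) to 1 (fully open). In form: [tx, ty, tz, rx, ry, rz, grip, tx, ty, tz, rx, ry, rz, grip, ...]. A call has 1 to 8 rows; each row is the pose to reach, as a shift and turn from the pose commanded when the call began; what a row does not reach only later rows make up. A row lasts 1/8 s, in which the tool goes at most 62.5 mm and 10.7 degrees, less where a joint would pass 70% of its speed; a pose out of reach is approached as far as the arm can. A call with a gripper value outside its range is refused whole. The fingers move at their own pace and stop on an object; FORCE is the grip in N (left out, the last holds). Time passes only in rows, so rows that repeat a pose let the fingers close. It gives the time, the measured TCP pose, the force, the opening and the grip force at its end, in the units of the state.
- manip.get_obs(): the state, without advancing time (a new reading comes with each control period).
- manip.snapshot(name): name is "scene" or "top" or "wrist"; returns a dict with "img" (400x640x3 uint8, red, green, blue), "fx", "fy", "cx", "cy" (pixels), "dist_coeffs" ([k1, k2, p1, p2, k3] as OpenCV has them; the pictures are not rectified), "extrinsics" (4x4, takes a point from camera to world coordinates). Camera axes: x right, y down, z forward; pixel columns grow to the right and rows downward; lengths in m; the calibration is good to about 2 mm. A picture is of the moment at which its call begins. There is no depth.
- manip.close_job(): hands the job in; it is judged then, once.
The state is a dict: "time": time; "q": joint angles; "joint_vel": joint speeds; "joint_torque": joint torques, N m; "eef_pos": TCP position; "eef_rot": TCP orientation; "contact_force": force on the tool from outside, world axes, zero at the start; "torque": the same for the moment, N m; "opening": opening from 0.0 (shut) to 1.0 (fully open); "finger_force": force on a finger pad.
Only numpy, scipy, OpenCV 4.12 (cv2) and the standard library are available. Lean on these libraries where they do the work, as an engineer would, in place of code of your own. Each camera call takes 0.05 s, during which the arm holds its last target. There are 200 camera calls.

## Working session

There is one attempt and no reset: what is moved stays moved. The work goes in short steps, Python scripts to look and compute and a shell command to move; the robot and the scene stay as the last step left them, time stands still between calls to the robot, and variables do not carry over. Pictures are saved under pics/ and viewed, at most 10 in all, crops included, and the job is handed in when it is done.

```bash
mkdir -p pics; cat > h.py <<'E'
import numpy as np, cv2
from station import manip
def K(s): return np.array([[s['fx'],0,s['cx']],[0,s['fy'],s['cy']],[0,0,1.]])
def ray(s,uv,z):
    "pixels -> world points on plane z"
    p=cv2.undistortPoints(np.array(uv,float).reshape(-1,1,2),K(s),np.array(s['dist_coeffs'],float))[:,0]
    T=np.array(s['extrinsics']); d=np.c_[p,np.ones(len(p))]@T[:3,:3].T; o=T[:3,3]
    return o+d*((z-o[2])/d[:,2])[:,None]
def proj(s,P):
    T=np.linalg.inv(np.array(s['extrinsics'])); r=cv2.Rodrigues(T[:3,:3])[0]
    return cv2.projectPoints(np.array(P,float).reshape(-1,3),r,T[:3,3],K(s),np.array(s['dist_coeffs'],float))[0][:,0]
def snap(n,f=None):
    s=manip.snapshot(n)
    if f: cv2.imwrite('pics/'+f+'.png',s['img'][:,:,::-1])
    return s
E
python3 - <<'E'
from h import *
for n in ['scene','top']:
    s=snap(n,n+'0'); print(n,np.round(s['extrinsics'],3).tolist())
o=manip.get_obs(); print({k:np.round(v,3).tolist() for k,v in o.items()})
E
```

```text
scene [[0.885, 0.244, -0.397, 1.173], [0.465, -0.494, 0.734, -1.025], [-0.017, -0.834, -0.551, 0.864], [0.0, 0.0, 0.0, 1.0]]
top [[-0.023, -0.986, 0.164, 0.392], [-0.999, 0.019, -0.027, 0.018], [0.023, -0.164, -0.986, 1.306], [0.0, 0.0, 0.0, 1.0]]
{'time': 0.1, 'q': [-1.141, 0.322, -0.07, 1.452, 0.023, 1.371, -0.057], 'joint_vel': [-0.0, -0.003, -0.0, -0.003, -0.001, 0.002, 0.001], 'joint_torque': [-0.001, -49.488, -0.385, -31.521, 0.013, 0.007, 0.0], 'eef_pos': [0.262, 0.594, 0.23], 'eef_rot': [-0.648, -3.074, 0.003], 'contact_force': [0.317, -0.366, -0.804], 'torque': [0.031, 0.0, 0.069], 'finger_force': 0.0, 'opening': 1.002}
```

View pics/top0.png

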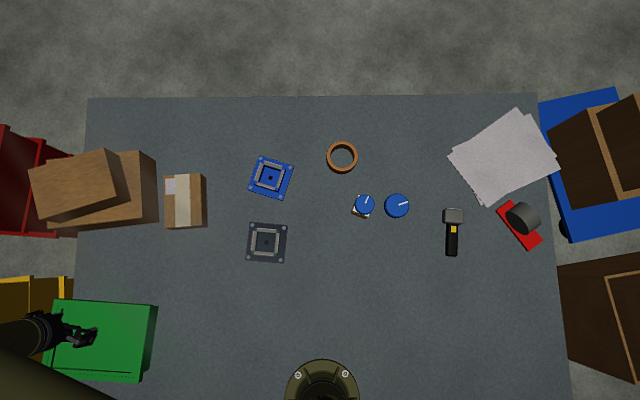

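View pics/scene0.png

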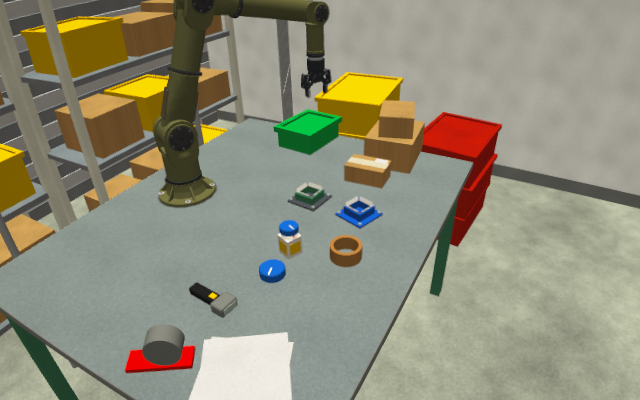

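The scene view shows the closed jar standing at (290,238), with a larger loose blue cap at (272,271) and the dark/green nest at (310,195). In the top view the jar is at (364,205), the loose cap at (397,206), the wanted nest at (266,243) and the blue look-alike nest at (271,178).

```bash
cat > m.py <<'E'
from h import *
s=snap('top'); im=s['img'].astype(int); hsv=cv2.cvtColor(s['img'],cv2.COLOR_RGB2HSV)
def big(m,x0,x1,y0,y1):
    k=np.zeros(m.shape,np.uint8); k[y0:y1,x0:x1]=m[y0:y1,x0:x1]
    c=max(cv2.findContours(k,cv2.RETR_EXTERNAL,cv2.CHAIN_APPROX_NONE)[0],key=cv2.contourArea); return c
blue=((hsv[...,0]>100)&(hsv[...,0]<125)&(hsv[...,1]>150)&(hsv[...,2]>90)).astype(np.uint8)
c=big(blue,345,381,185,225); (u,r)=cv2.minEnclosingCircle(c); print('jar cap',u,r,ray(s,[u],.10))
c=big(blue,381,415,185,225); (u,r)=cv2.minEnclosingCircle(c); print('loose cap',u,r,ray(s,[u],.015))
dark=(hsv[...,2]<75).astype(np.uint8); 
c=big(dark,235,300,212,275); P=ray(s,c[:,0],.008)[:,:2]*1000
print('nest',cv2.minAreaRect(P.astype(np.float32)))
E
python3 m.py; python3 - <<'E'
import cv2
a=cv2.imread('pics/top0.png'); b=cv2.hconcat([cv2.resize(a[182:226,342:386],(390,390),interpolation=2),cv2.resize(a[215:270,239:294],(390,390),interpolation=2)])
cv2.imwrite('pics/crop0.png',b)
E
```

```text
jar cap (364.288330078125, 204.01095581054688) 9.764246940612793 [[ 0.56187547 -0.13563538  0.1       ]]
loose cap (396.77484130859375, 204.8391876220703) 11.971589088439941 [[ 0.56910093 -0.25016102  0.015     ]]
nest ((461.08709716796875, 165.29690551757812), (122.44085693359375, 121.95682525634766), 83.50477600097656)
```

View pics/crop0.png

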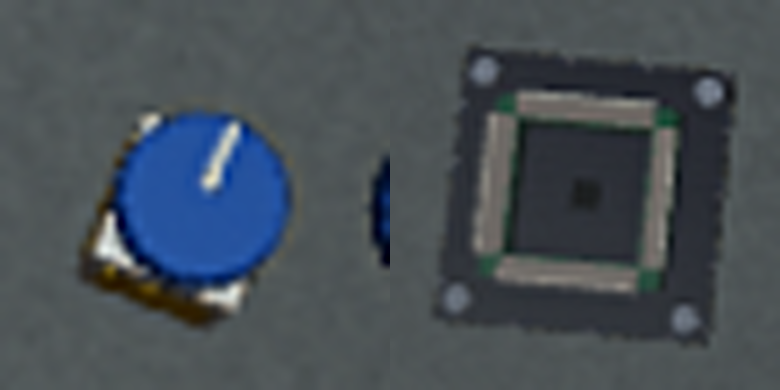

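The crop shows the stripe of the jar's cap pointing up and right, from (212,185) to (237,125), so yaw is about −23°. The jar's front label edge runs (85,270) to (210,320), yaw about −22°. The nest on the right is turned about −6.5°. I'll hover over the nest first and take a close look there.

```bash
python3 -m jog '[5,-11,0,0,0,-1.5,1, 10,-21,0,0,0,-3,1, 15,-32,0,0,0,-4.5,1, 20,-43,0,0,0,-5.8,1, 20,-43,0,0,0,-5.8,1, 20,-43,0,0,0,-5.8,1, 20,-43,0,0,0,-5.8,1, 20,-43,0,0,0,-5.8,1]'
python3 - <<'E'
from h import *
s=snap('wrist','w_nest'); print(np.round(s['extrinsics'],3).tolist()); o=manip.get_obs(); print(o['time'],o['eef_pos'],o['q'])
E
```

```text
time: 1.15
eef_pos: [0.4635, 0.1609, 0.2314]
eef_rot: [1.812, 2.566, 0.0]
contact_force: [-0.0, -1.0, 0.0]
opening: 1.0
finger_force: 0.0
[[0.942, 0.318, 0.11, 0.436], [0.336, -0.891, -0.305, 0.239], [0.001, 0.324, -0.946, 0.375], [0.0, 0.0, 0.0, 1.0]]
1.2 [0.46545063 0.15635054 0.23148225] [-0.73296169 -0.02930387  0.34760481  1.84563314  0.01347798  1.32306874
 -0.05307965]
```

View pics/w_nest.png

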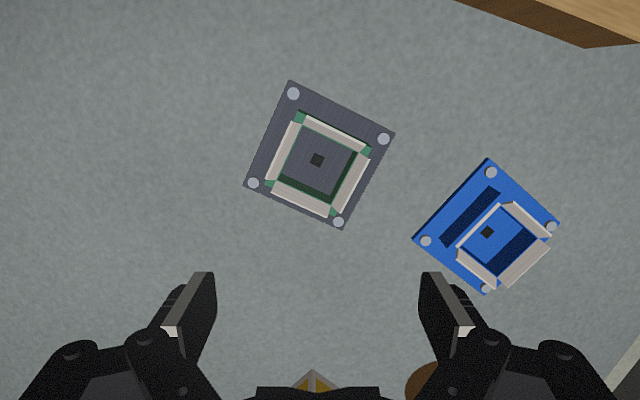

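The wrist view shows the dark nest with its plate corners at (290,80), (395,132), (343,230), (243,185) and its centre dot at (317,160). The blue look-alike is at (488,228).

```bash
cat > nest.py <<'E'
from h import *
s=snap('wrist'); g=s['img']; hsv=cv2.cvtColor(g,cv2.COLOR_RGB2HSV)
m=((hsv[...,2]<85)).astype(np.uint8); m[260:]=0; m[:,:220]=0; m[:,405:]=0
c=max(cv2.findContours(m,cv2.RETR_EXTERNAL,cv2.CHAIN_APPROX_NONE)[0],key=cv2.contourArea)
P=ray(s,c[:,0],.008)[:,:2]*1000
print('plate',cv2.minAreaRect(P.astype(np.float32)))
b=((g.min(2)>150)).astype(np.uint8); b[:60]=0;b[250:]=0; b[:,:235]=0; b[:,405:]=0
cs=[q for q in cv2.findContours(b,cv2.RETR_EXTERNAL,cv2.CHAIN_APPROX_NONE)[0] if 40<cv2.contourArea(q)]
for q in cs: print(cv2.contourArea(q),cv2.minAreaRect(q)[0],ray(s,[cv2.minAreaRect(q)[0]],.008)[0][:2])
q=np.vstack([q for q in cs if cv2.contourArea(q)>300]);print('lips',cv2.minAreaRect((ray(s,q[:,0],.048)[:,:2]*1000).astype(np.float32)))
print('dot',ray(s,[[317,160]],.008)); o=manip.get_obs(); print(o['eef_pos'],o['eef_rot'])
E
python3 nest.py
```

```text
plate ((465.1292419433594, 158.0690460205078), (62.81066131591797, 62.20600891113281), 83.5973892211914)
65.0 (338.5, 216.5) [0.50871578 0.10695687]
730.0 (300.5376892089844, 194.0171356201172) [0.46114833 0.11778097]
70.5 (252.5, 177.5) [0.40727383 0.11839576]
113.0 (354.2000427246094, 180.10000610351562) [0.50996671 0.15132987]
81.0 (383.0, 132.5) [0.51948872 0.20797372]
643.5 (281.7568359375, 145.43490600585938) [0.42627783 0.16118008]
143.5 (334.706298828125, 124.6087646484375) [0.47035184 0.19904243]
88.5 (292.0, 87.5) [0.41845784 0.21899922]
lips ((443.48956298828125, 148.76406860351562), (48.92970275878906, 98.17378234863281), 38.36857223510742)
dot [[0.46553108 0.15874878 0.008     ]]
[0.46434587 0.15941739 0.23143864] [ 1.81701650e+00  2.56108522e+00 -8.11175720e-04]
```

Averaging both views puts the nest at about (0.463, 0.164) with yaw −6.4°. On to the jar.

```bash
python3 -m jog '[2.5,-7,0,0,0,-1,1, 5,-14,0,0,0,-2,1, 7.5,-21,0,0,0,-3,1, 10,-27,0,0,0,-4,1, 10,-30,0,0,0,-4.2,1, 10,-30,0,0,0,-4.2,1, 10,-30,0,0,0,-4.2,1, 10,-30,0,0,0,-4.2,1]' 40
python3 - <<'E'
from h import *
s=snap('wrist'); s=snap('wrist'); s=snap('wrist','w_jar'); print(np.round(s['extrinsics'],3).tolist()); o=manip.get_obs(); print(o['time'],o['eef_pos'],o['eef_rot'],o['q'])
E
```

```text
time: 2.25
eef_pos: [0.5628, -0.1326, 0.2311]
eef_rot: [-2.468, -1.942, -0.001]
contact_force: [-0.0, 0.7, -0.6]
opening: 1.0
finger_force: 0.0
[[0.972, -0.221, -0.075, 0.583], [-0.234, -0.92, -0.314, -0.052], [0.0, 0.322, -0.947, 0.375], [0.0, 0.0, 0.0, 1.0]]
2.4 [ 0.56271968 -0.13353324  0.23136306] [-2.46951690e+00 -1.94116450e+00 -8.67061759e-04] [-0.38707161  0.18826636  0.65650003  1.65654189 -0.1184454   1.3368991
  0.0499663 ]
```

View pics/w_jar.png

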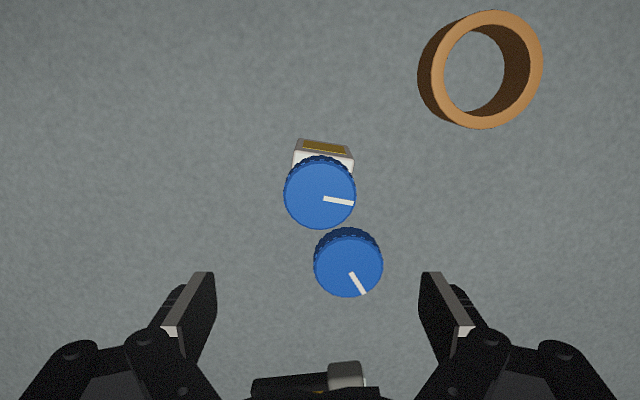

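The wrist view shows the jar's cap at (320,193) with its stripe from (324,198) to (353,203). The label face edge runs (299,138) to (351,149). The larger loose cap is at (348,262), and the tape roll is far off at (482,70).

```bash
python3 - <<'E'
from h import *
s=snap('wrist'); g=s['img']; hsv=cv2.cvtColor(g,cv2.COLOR_RGB2HSV)
m=((hsv[...,0]>100)&(hsv[...,0]<125)&(hsv[...,1]>150)&(hsv[...,2]>140)).astype(np.uint8); m[226:]=0;m[:150]=0
c=max(cv2.findContours(m,cv2.RETR_EXTERNAL,cv2.CHAIN_APPROX_NONE)[0],key=cv2.contourArea)
e=cv2.fitEllipse(cv2.convexHull(c)); print(e, ray(s,[e[0]],.106), ray(s,[[e[0][0]-36,e[0][1]],[e[0][0]+36,e[0][1]]],.106))
a=ray(s,[[324,198],[353,203]],.106); d=a[1]-a[0]; print('stripe',np.degrees(np.arctan2(d[1],d[0])))
for p,z in(([[299,138],[351,149]],.005),([[295,151],[353,161]],.07)):
    a=ray(s,p,z); d=a[1]-a[0]; print(np.degrees(np.arctan2(d[1],d[0])),np.linalg.norm(d),a)
o=manip.get_obs(); print(o['eef_pos'],o['eef_rot'])
x=g[125:235,275:365,::-1]; cv2.imwrite('pics/c.png',cv2.resize(x,(540,600*11//11),interpolation=cv2.INTER_CUBIC))
E
```

```text
((319.1952819824219, 193.31964111328125), (69.7647476196289, 72.7974624633789), 92.8995132446289) [[ 0.56484739 -0.13583428  0.106     ]] [[ 0.53731382 -0.12918941  0.106     ]
 [ 0.59238766 -0.14247426  0.106     ]]
stripe -23.838131267151788
-25.51378679612866 0.05507524438617234 [[ 0.55162521 -0.10401833  0.005     ]
 [ 0.60132961 -0.12774079  0.005     ]]
-23.457588874793572 0.05082245112323824 [[ 0.55106215 -0.10501999  0.07      ]
 [ 0.59768438 -0.12525089  0.07      ]]
[ 0.56269577 -0.13388071  0.23143463] [-2.47006867e+00 -1.94074041e+00 -8.37807725e-04]
```

View pics/c.png

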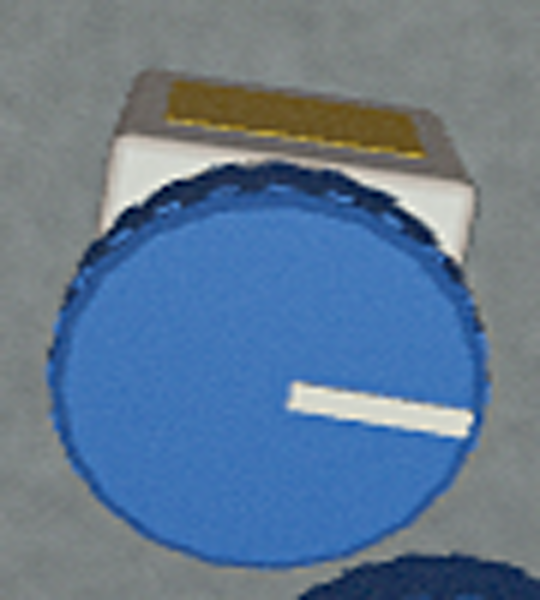

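Cap at (0.564, −0.136), jar yaw about −22.5°, stripe about −24°. The white shoulder edge in the crop runs (110,135) to (475,185). Next I descend and grip.

```bash
python3 -m jog '[0.1,-0.15,-5,0,0,0,1, 0.1,-0.15,-9,0,0,0,1, 0.1,-0.15,-12,0,0,0,1, 0.1,-0.15,-14,0,0,0,1, 0.1,-0.15,-15.5,0,0,0,1, 0.1,-0.15,-15.9,0,0,0,1, 0.1,-0.15,-15.9,0,0,0,1, 0.1,-0.15,-15.9,0,0,0,1]' 60
python3 -m jog '[0,0,0,0,0,0,0, 0,0,0,0,0,0,0, 0,0,0,0,0,0,0, 0,0,0,0,0,0,0, 0,0,0,0,0,0,0, 0,0,0,0,0,0,0, 0,0,0,0,0,0,0, 0,0,0,0,0,0,0]' 60
```

```text
time: 3.45
eef_pos: [0.5643, -0.1371, 0.0733]
eef_rot: [2.472, 1.937, 0.002]
contact_force: [0.3, -0.4, 0.0]
opening: 1.0
finger_force: 0.0
time: 4.45
eef_pos: [0.5638, -0.1369, 0.0733]
eef_rot: [2.473, 1.938, 0.001]
contact_force: [-0.3, 0.7, 5.2]
opening: 0.664
finger_force: 62.9
```

```bash
python3 -m jog '[0,0,2,0,0,0,0, 0,0,5,0,0,0,0, 0,0,9,0,0,0,0, 0,0,10,0,0,0,0, 0,0,10,0,0,0,0]'
python3 -m jog '[-2,6,0,0,0,0.4,0, -4,12,0,0,0,0.8,0, -6,18,0,0,0,1.2,0, -8,24,0,0,0,1.6,0, -9.5,28,0,0,0,2,0, -10.1,30.1,0,0,0,2,0, -10.1,30.1,0,0,0,2,0, -10.1,30.1,0,0,0,2,0]'
python3 - <<'E'
from h import *
for i in range(4): s=snap('wrist')
s=snap('wrist','w_carry'); t=snap('scene'); o=manip.get_obs(); print(o['time'],o['eef_pos'],o['eef_rot'],o['contact_force'],o['opening'])
a=s['img'][:,:,::-1]; u=proj(t,[o['eef_pos']])[0].astype(int); b=t['img'][u[1]-60:u[1]+60,u[0]-60:u[0]+60,::-1]
cv2.imwrite('pics/carry.png',cv2.hconcat([cv2.resize(a[:,120:520],(400,400)),cv2.resize(b,(400,400),interpolation=cv2.INTER_CUBIC)]))
E
```

```text
time: 5.08
eef_pos: [0.5636, -0.1368, 0.1725]
eef_rot: [2.472, 1.938, 0.001]
contact_force: [-0.1, 0.4, -4.7]
opening: 0.665
finger_force: 65.1
time: 6.08
eef_pos: [0.4622, 0.1626, 0.1711]
eef_rot: [2.18, 2.262, -0.004]
contact_force: [0.4, -0.2, -4.8]
opening: 0.67
finger_force: 65.6
6.375 [0.46280333 0.16339767 0.17228082] [ 2.18039051e+00  2.26163047e+00 -9.78414586e-05] [ 0.28377172  0.45004373 -3.96845264] 0.6648442190148254
```

View pics/carry.png

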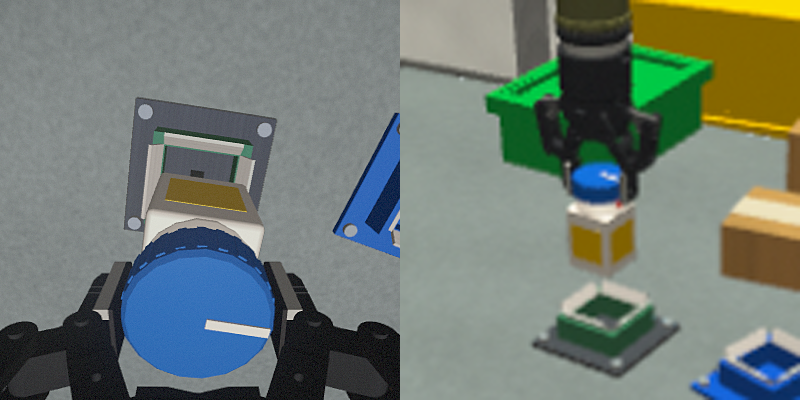

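The left half shows the gripped cap level, with the jar's lower edge (160,173)–(247,187) parallel to the nest's plate edge (140,98)–(276,120). The right half shows the jar upright over the nest opening. Next I lower it while watching the force.

```bash
python3 -m jog '[0,0,-2,0,0,0,0, 0,0,-4,0,0,0,0, 0,0,-5,0,0,0,0, 0,0,-5.5,0,0,0,0, 0,0,-5.8,0,0,0,0, 0,0,-6.1,0,0,0,0]'
python3 -m jog '[0,0,-0.3,0,0,0,0, 0,0,-0.6,0,0,0,0, 0,0,-0.9,0,0,0,0, 0,0,-0.9,0,0,0,0]'; python3 - <<'E'
from h import *
print(manip.get_obs()['torque'])
E
```

```text
time: 7.12
eef_pos: [0.463, 0.1643, 0.1118]
eef_rot: [2.179, 2.263, 0.002]
contact_force: [1.4, 0.4, -4.3]
opening: 0.663
finger_force: 65.6
time: 7.62
eef_pos: [0.4623, 0.164, 0.1021]
eef_rot: [-2.179, -2.263, 0.001]
contact_force: [-0.3, 0.2, -4.3]
opening: 0.667
finger_force: 65.6
[-0.06504892 -0.00640601 -0.00336125]
```

```bash
python3 -m jog '[0,0,-0.5,0,0,0,0, 0,0,-1,0,0,0,0, 0,0,-1.4,0,0,0,0, 0,0,-1.8,0,0,0,0, 0,0,-2,0,0,0,0, 0,0,-2.1,0,0,0,0, 0,0,-2.1,0,0,0,0]'
```

```text
time: 8.5
eef_pos: [0.4627, 0.1641, 0.0815]
eef_rot: [2.179, 2.263, 0.0]
contact_force: [-1.0, -0.3, -3.3]
opening: 0.667
finger_force: 65.7
```

```bash
python3 -m jog '[0,0,-0.1,0,0,0,0, 0,0,-0.2,0,0,0,0, 0,0,-0.2,0,0,0,0]'; python3 - <<'E'
from h import *
for i in range(2): o=manip.get_obs(); 
s=snap('wrist'); t=snap('scene'); a=s['img'][:,:,::-1]; b=t['img'][170:220,285:335,::-1]
print(o['torque'])
cv2.imwrite('pics/seat.png',cv2.hconcat([cv2.resize(a[:,120:520],(400,400)),cv2.resize(b,(400,400),interpolation=cv2.INTER_CUBIC)]))
E
```

```text
time: 8.88
eef_pos: [0.463, 0.1643, 0.0813]
eef_rot: [-2.179, -2.263, -0.001]
contact_force: [-4.7, -2.8, 11.1]
opening: 0.662
finger_force: 67.0
[-0.5087172   1.1673943   0.00261563]
```

View pics/seat.png

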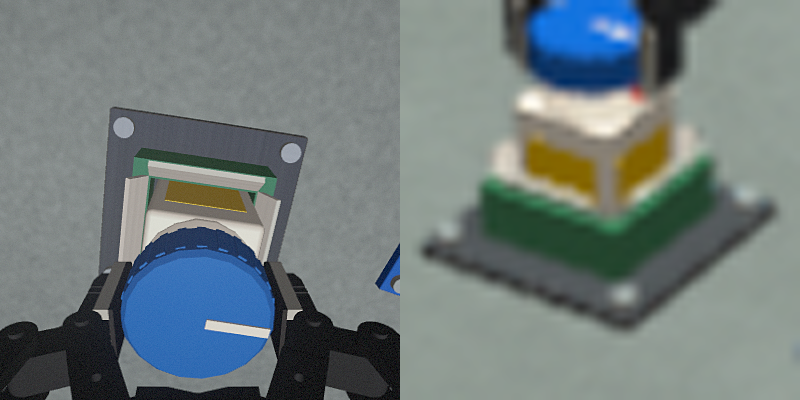

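The left half shows the jar inside the nest walls with the cap stripe from (205,324) to (268,333). The right half shows the body sunk behind the lips, square to the nest. The TCP height matches a fully seated jar, and the floor pushes back with 11 N. Next I unscrew, climbing slightly.

```bash
for i in 1; do python3 -m jog '[0,0,0.02,0,0,0.6,0, 0,0,0.05,0,0,1.2,0, 0,0,0.07,0,0,1.8,0, 0,0,0.1,0,0,2.4,0, 0,0,0.1,0,0,3,0, 0,0,0.12,0,0,3.6,0, 0,0,0.14,0,0,4.2,0, 0,0,0.15,0,0,4.2,0]' 60; done; python3 -c "
from h import *
for i in range(3):
  s=snap('wrist');o=manip.get_obs();print(o['torque'],o['contact_force'],o['eef_pos'])"
```

```text
time: 9.98
eef_pos: [0.4632, 0.1643, 0.0822]
eef_rot: [1.431, 2.796, 0.002]
contact_force: [-3.1, -1.1, 4.7]
opening: 0.666
finger_force: 66.4
[-0.25782248  0.62739428  0.04257513] [-1.35979028 -1.10949912  5.93875265] [0.46319473 0.16425946 0.08215499]
[-0.2972797   0.57465434  0.03979897] [-2.6511694  -1.55912699  4.95194249] [0.46320719 0.16424352 0.0821916 ]
[-0.30630987  0.59000432  0.0107747 ] [-1.95162558 -1.73701929  5.40413158] [0.46319189 0.16425058 0.08217541]
```

```bash
python3 -m jog '[0,0,0.01,0,0,0.4,0, 0,0,0.02,0,0,0.8,0, 0,0,0.03,0,0,1.2,0, 0,0,0.03,0,0,1.2,0]'; cat > st.py <<'E'
from h import *
s=snap('wrist'); o=manip.get_obs(); print(o['time'],o['torque'].round(2),o['contact_force'].round(1),o['eef_pos'].round(4))
g=s['img'][280:380,250:395]; m=(g.min(2)>170).astype(np.uint8)
c=max(cv2.findContours(m,0,1)[0],key=cv2.contourArea); print('stripe',cv2.minAreaRect(c))
E
python3 st.py
```

```text
time: 10.62
eef_pos: [0.463, 0.1643, 0.0827]
eef_rot: [1.193, 2.906, 0.002]
contact_force: [-3.8, -1.4, 7.8]
opening: 0.667
finger_force: 66.7
10.675 [-0.34  0.89 -0.09] [-3.6 -1.7  7.5] [0.463  0.1643 0.0827]
stripe ((106.94989013671875, 48.82933044433594), (64.02381896972656, 9.005027770996094), 8.652542114257812)
```

No slip so far: the stripe is still at 8.5° in the gripper after a 43° turn. I'll go on in small steps until it lets go.

```bash
python3 -m jog '[0,0,0,0,0,0.25,0, 0,0,0,0,0,0.5,0, 0,0,0,0,0,0.5,0]'; python3 st.py;  python3 -m jog '[0,0,0,0,0,0.25,0, 0,0,0,0,0,0.5,0, 0,0,0,0,0,0.5,0]'; python3 st.py
```

```text
time: 11.05
eef_pos: [0.463, 0.1643, 0.0832]
eef_rot: [1.091, 2.946, 0.002]
contact_force: [-5.5, -2.3, 11.0]
opening: 0.669
finger_force: 67.0
11.1 [-0.59  1.23  0.03] [-5.8 -2.  11.8] [0.463  0.1642 0.0832]
stripe ((107.01570892333984, 48.89632034301758), (64.17662048339844, 8.958361625671387), 8.61564826965332)
time: 11.48
eef_pos: [0.4632, 0.1641, 0.0832]
eef_rot: [0.987, 2.982, 0.002]
contact_force: [-4.3, -2.3, 11.2]
opening: 0.664
finger_force: 67.0
11.525 [-0.53  1.09 -0.07] [-5.1 -2.9 10.6] [0.4631 0.1641 0.0832]
stripe ((107.0224380493164, 48.85188293457031), (64.17662048339844, 9.04824447631836), 8.61564826965332)
```

```bash
python3 -m jog '[0,0,0.2,0,0,0,0, 0,0,0.4,0,0,0,0, 0,0,0.4,0,0,0,0, 0,0,0.4,0,0,0,0]'; python3 st.py
```

```text
time: 12.02
eef_pos: [0.4628, 0.1639, 0.0852]
eef_rot: [0.987, 2.982, -0.0]
contact_force: [0.5, -0.5, -0.1]
opening: 0.663
finger_force: 66.0
12.075 [-0.3   0.05 -0.05] [-1.1 -1.8  0.5] [0.4628 0.164  0.0852]
stripe ((107.04527282714844, 48.70254135131836), (64.17425537109375, 9.026520729064941), 8.652542114257812)
```

The cap is free, with no jar weight on the wrist. I'll lift straight up by 3.2 cm.

```bash
python3 -m jog '[0,0,0.5,0,0,0,0, 0,0,1,0,0,0,0, 0,0,1.7,0,0,0,0, 0,0,2.4,0,0,0,0, 0,0,2.9,0,0,0,0, 0,0,3.2,0,0,0,0, 0,0,3.2,0,0,0,0, 0,0,3.2,0,0,0,0]'; python3 st.py; python3 - <<'E'
from h import *
s=snap('wrist'); t=snap('scene'); a=s['img'][:,:,::-1]; b=t['img'][150:220,275:345,::-1]
cv2.imwrite('pics/end.png',cv2.hconcat([cv2.resize(a[:,120:520],(400,400)),cv2.resize(b,(400,400),interpolation=cv2.INTER_CUBIC)]))
E
```

```text
time: 13.08
eef_pos: [0.4624, 0.1641, 0.1169]
eef_rot: [-0.987, -2.982, 0.0]
contact_force: [0.3, 0.2, -0.5]
opening: 0.666
finger_force: 65.9
13.125 [ 0.04 -0.08 -0.04] [0.4 0.5 0.5] [0.4624 0.164  0.1169]
stripe ((107.11964416503906, 48.71385955810547), (64.02381896972656, 9.026520729064941), 8.652542114257812)
```

View pics/end.png

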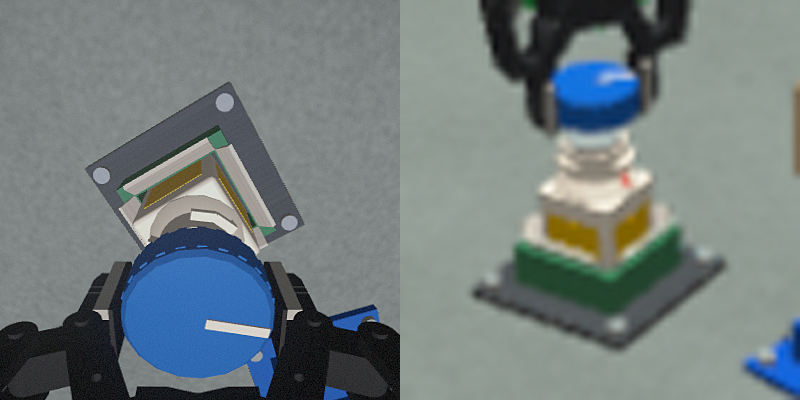

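The final picture shows the cap level in the gripper, clear above the open threaded neck at (595,150). The jar is still down and square in the nest.

```bash
python3 -c "
from station import manip
print(manip.close_job())"
```

```text
the job is handed in; nothing more can be done
None
```

The job is handed in at about 13 s: the jar was seated in the dark/green nest and its cap unscrewed until it let go, and the cap is held level about 2 cm above the jar's mouth.

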